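# Lay out a pile of machine parts

## Task

Take the little pile of machine parts on the bench apart and lay each part flat, the way up it is now, in the middle of the plywood layout board whose black inlay has that part's outline: plate, pulley, square bearing housing and hex coupling each on their own board. Line the plate and the square housing up with their outlines, and leave the grease tin and the spanner where they are.

Things in the scene. Friction and masses are not known exactly. Their poses are not given: they have to be found in the camera images.
- plate_mid (a point): Aluminium mounting plate, 62 x 160 x 16 mm (x, y, z), lying flat on the bench as the bottom of the pile, six small dark bolt holes in its top. Point: its very centre, 8 above its underside; x across its width, y along its length, z up. Mass about 0.4 kg.
- pulley_mid (a point): Round steel belt pulley, diameter 50 mm, height 30 mm, with a V groove round its middle (rims 7 high at top and bottom) and a dark bore, standing flat on the plate, about 45 mm to one side of the plate's centre along its length (either side). Point: its very centre, 15 above its underside; z is its axis, up. Mass about 0.28 kg.
- housing_mid (a point): Grey square bearing housing, 48 x 48 x 30 mm, with a round bearing in its top, standing flat on the plate on the other side of the plate's centre. Point: its very centre, 15 above its underside; x and y square to its sides, z up. Mass about 0.3 kg.
- hexnut_mid (a point): Steel hexagonal coupling, 32 mm across flats, 37 across corners, 24 mm high, with a dark bore, standing on end on top of either the pulley or the housing. Point: its very centre, 12 above its underside; x is square to a pair of flats (the others at 60 and 120 degrees from it), z up. Mass about 0.11 kg.
- board_plate: Oblong plywood board, 90 x 180 x 6 mm (x, y, z), lying on the bench, with a black oblong inlay, 70 x 168, in its middle: the plate's place, the plate's length along y. Its black inlay is flush with the wood. Fixed. Origin: centre of the underside; z up; the top, on which the part is set, is 6 above the origin. 
- board_round: Small square plywood board, 90 x 90 x 6 mm, lying on the bench, with a black round inlay, diameter 58, in its middle: the pulley's place. Its black inlay is flush with the wood. Fixed. Origin: centre of the underside; z up; the top, on which the part is set, is 6 above the origin. 
- board_square: Small square plywood board, 90 x 90 x 6 mm, lying on the bench, with a black square inlay, 56 x 56, in its middle, sides along x and y: the bearing housing's place. Its black inlay is flush with the wood. Fixed. Origin: centre of the underside; z up; the top, on which the part is set, is 6 above the origin. 
- board_hex: Small square plywood board, 90 x 90 x 6 mm, lying on the bench, with a black hexagonal inlay, 40 across flats (x square to a pair of flats), in its middle: the hex coupling's place; the coupling may be turned any way about its own axis. Its black inlay is flush with the wood. Fixed. Origin: centre of the underside; z up; the top, on which the part is set, is 6 above the origin. 
- grease_tin: Round steel grease tin, diameter 56, height 36 mm, standing loose between the pile and the oblong board; to be left alone. Origin: centre of its underside.
- spanner: Steel spanner, 130 mm long, lying loose between small boards; to be left alone. Origin: at its underside, x along its length.
There are look-alikes about, which are no part of the job. Leave any green look-alike of the part that bears pulley_mid alone.

How it is judged:
At the end, for the whole second after the job is handed in: Plate, pulley, housing and hex coupling each lie flat and the way up they began (within 0.1 rad) directly on their own board, centre within 12 mm of the board's centre, at rest; the plate lined up with its board's length and the housing with its board's sides (any quarter turn) within 0.2 rad (horizontal distance between plate_mid and board_plate below 0.012 m and z of plate_mid in the frame of board_plate between 0.01 and 0.018 m and angle between each of plate_mid, pulley_mid, housing_mid, hexnut_mid's own z axis and vertical below 0.1 rad and linear speed of each of plate, pulley, housing, hexnut below 0.02 m/s and horizontal distance between pulley_mid and board_round below 0.012 m and z of pulley_mid in the frame of board_round between 0.017 and 0.025 m and horizontal distance between housing_mid and board_square below 0.012 m and z of housing_mid in the frame of board_square between 0.017 and 0.025 m and horizontal distance between hexnut_mid and board_hex below 0.012 m and z of hexnut_mid in the frame of board_hex between 0.014 and 0.022 m and angle between the y axis of plate_mid and the y axis of board_plate, either way round below 0.2 rad and (angle between the x axis of housing_mid and the x axis of board_square, either way round below 0.2 rad or angle between the x axis of housing_mid and the y axis of board_square, either way round below 0.2 rad)); the robot touches nothing.
It fails at once if the grease tin or the spanner is moved by more than 40 mm (distance of any of grease_tin, spanner from where it was at the start of the episode above 0.04 m).
It also fails if it takes over 93 s, if anything falls off the work surface, if the arm or the gripper's body presses on something with over 40 N, if the wrist force passes 120 N, or if a joint passes its speed limit or range.

## Robot

A 7-joint arm with a two-finger parallel gripper is mounted at the origin on the work surface. World frame = base frame: x ahead of the robot, y to its left, z up, the work surface at z = 0. Lengths are in m, angles in rad, forces in N, time in s.
With the tool pointing down it reaches from about 0.425 to 0.875 m from the base axis. Payload 4.7 kg.
Tool frame: the origin (TCP) lies midway between the tips of the shut fingers; the grasp point (between the pads) lies 19 mm behind it; z points along the fingers, y is the direction in which the jaws open and shut (so a half turn about z gives the same grasp; the last joint's range is limited). The gripper opens to 85 mm and grips with 20 to 120 N. Pads are 22 mm wide; open, the fingers measure 114 mm over their backs; the gripper's body (76 mm by 85 mm) begins 54 mm behind the grasp point. The pads swing forward as they close: fully open they stand 13 mm farther back than shut.
Start: joints at [1.285, 0.321, -0.07, 1.45, 0.023, 1.371, -0.057], TCP at [0.192, -0.621, 0.231] pointing down, gripper open.
Joint ranges: [-2.86, 2.86], [-0.3, 2.09], [-1.38, 1.24], [0.06, 2.45], [-1.56, 4.7], [0.09, 2.05], [-2.69, 2.69]. Speed limits (rad/s): [2.57, 2.57, 3.14, 3.14, 3.14, 3.14, 3.14].

## Interface

Orientations are given as [roll, pitch, yaw] about the fixed x, y, z axes, in that order (R = Rz(yaw) Ry(pitch) Rx(roll)).
In Python, from cell import r gives the robot as it stands.
- The arm moves only by the shell command python3 -m jog 'ROWS' [FORCE]. ROWS is JSON, a list of rows, each an object of numbers: "x", "y", "z": the shift along the world's x, y, z in mm; "ax", "ay", "az": the turn, a rotation vector about the world's x, y, z in degrees; "fingers": the finger opening in mm, from 0 to 85.4. In form: [{"x": .., "y": .., "z": .., "ax": .., "ay": .., "az": .., "fingers": ..}, ...]. A call has 1 to 12 rows; each row shifts and turns the commanded pose from where the row before left it; what a row does not reach is not made up. A row lasts 1/10 s, in which the tool goes at most 50 mm and 8.59 degrees, less where a joint would pass 70% of its speed; a pose out of reach is approached as far as the arm can. A call with a gripper value outside its range is refused whole. The fingers move at their own pace and stop on an object; FORCE is the grip in N (left out, the last holds). Time passes only in rows, so rows that do not move let the fingers close. It gives the time, the measured TCP pose, the force and the opening at its end, in the units of the state.
- r.sense(): the state, without advancing time (a new reading comes with each control period).
- r.read_camera(name): name is "side" or "top"; returns a dict with "color" (420x560x3 uint8, blue, green, red), "K" (3x3 intrinsics, pixels), "extrinsics" (4x4, takes a point from world to camera coordinates). Camera axes: x right, y up, looking along -z (the intrinsics and any distortion apply to the point x, -y, -z); pixel columns grow to the right and rows downward; lengths in m; the calibration is good to about 2 mm. A picture is of the moment at which its call begins. There is no depth.
- r.hand_in(): hands the job in, once; it reports no verdict.
The state is a dict: "time": time; "joint_positions": joint angles; "joint_vel": joint speeds; "joint_torque": joint torques, N m; "tool_pos": TCP position; "eef_rot": TCP orientation; "wrist_force": force on the tool from outside, world axes, zero at the start; "moment": the same for the moment, N m; "grip_width": opening from 0.0 (shut) to 1.0 (fully open).
Only numpy, scipy, OpenCV 4.12 (cv2) and the standard library are available. Lean on these libraries where they do the work, as an engineer would, in place of code of your own. Each camera call takes 0.05 s, during which the arm holds its last target. There are 200 camera calls.

## Working session

There is one attempt and no reset: what is moved stays moved. The work goes in short steps, Python scripts to look and compute and a shell command to move; the robot and the scene stay as the last step left them, time stands still between calls to the robot, and variables do not carry over. Pictures are saved under pics/ and viewed, about 12 in all and at most 16, crops included, and the job is handed in when it is done.

```bash
ls; mkdir -p pics
python3 - <<'E'
from cell import r
import cv2,numpy as np
for n in ("top","side"):
    c=r.read_camera(n); cv2.imwrite(f"pics/{n}0.png",c["color"]); print(n,c["K"].tolist(),np.round(c["extrinsics"],4).tolist(),[k for k in c])
s=r.sense(); print(s)
E
```

```text
pics
top [[528.841334011465, 0.0, 286.86122974322745], [0.0, 528.841334011465, 198.94003243484295], [0.0, 0.0, 1.0]] [[0.0049, -1.0, -0.0062, -0.0171], [0.9902, 0.004, 0.1394, -0.5135], [-0.1394, -0.0068, 0.9902, -1.034], [0.0, 0.0, 0.0, 1.0]] ['color', 'K', 'extrinsics']
side [[387.87732838549454, 0.0, 280.6117536322484], [0.0, 387.87732838549454, 206.65438444132408], [0.0, 0.0, 1.0]] [[-0.8436, -0.5367, 0.0149, 0.4459], [0.3529, -0.5332, 0.7689, -0.2337], [-0.4047, 0.6539, 0.6392, -0.7349], [0.0, 0.0, 0.0, 1.0]] ['color', 'K', 'extrinsics']
{'time': 0.1, 'joint_positions': array([ 1.28510961,  0.32178545, -0.07009549,  1.45158911,  0.02257166,
        1.37080983, -0.05689398]), 'joint_vel': array([ 0.00021415, -0.00100344,  0.00185962, -0.0046997 ,  0.00021716,
       -0.00017644, -0.00014254]), 'joint_torque': array([-2.66098874e-05, -4.94875789e+01, -3.83981634e-01, -3.15208232e+01,
        1.30142859e-02,  7.36015441e-03, -7.72910056e-06]), 'tool_pos': array([ 0.1917768 , -0.6205385 ,  0.23029107]), 'eef_rot': array([-3.13978879e+00,  6.41419649e-05,  2.99826003e-01]), 'wrist_force': array([ 0.08324222, -0.56686256, -0.05816611]), 'moment': array([ 0.00711709, -0.02496385, -0.05131366]), 'grip_width': 0.998456161626805}
```

View pics/top0.png

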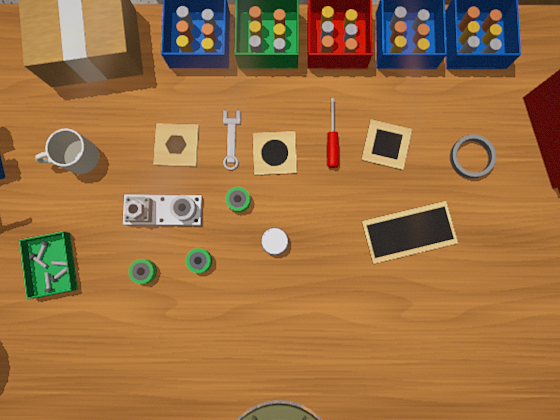

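View pics/side0.png

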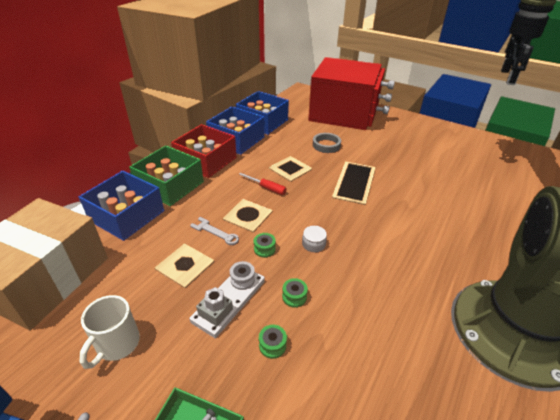

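Top view: the boards are hex (176,145), round (275,153), square (387,145) and oblong (410,232). The pile is at (162,210), with the hex on the housing at its left and the grey pulley at (183,208). The round candidates are the grey pulley at (183,208) and green look-alikes at (237,199), (199,261) and (142,271). The grey one, standing on the plate, fits. I'll confirm that in a crop and measure the dark inlays.

```bash
cat > h.py <<'E'
from cell import r
import cv2,numpy as np
from scipy.optimize import least_squares
def cam(n):
    c=r.read_camera(n); return c["color"],c["K"],np.array(c["extrinsics"])
F=np.diag([1,-1,-1.])
def proj(K,E,P):
    P=np.atleast_2d(P); q=(P@E[:3,:3].T+E[:3,3])@F@K.T; return q[:,:2]/q[:,2:]
def ray(K,E,p):
    d=E[:3,:3].T@F@np.linalg.inv(K)@np.array([*p,1.]); return -E[:3,:3].T@E[:3,3],d
def onz(K,E,p,z):
    o,d=ray(K,E,p); return o+d*(z-o[2])/d[2]
def tri(A,a,B,b):
    f=lambda X:np.r_[proj(*A,X)[0]-a,proj(*B,X)[0]-b]
    s=least_squares(f,[.6,0,.02]); return s.x,np.abs(s.fun).max()
def inlay(img,K,E,c,w=32):
    g=img.max(2); x,y=int(c[0]),int(c[1]); m=np.zeros_like(g); h=w
    m[y-h:y+h,x-h-20:x+h+20]=(g[y-h:y+h,x-h-20:x+h+20]<60)
    cs,_=cv2.findContours(m,0,1); k=min((k for k in cs if cv2.contourArea(k)>60),key=lambda k:-cv2.pointPolygonTest(k,(float(c[0]),float(c[1])),True))
    W=np.array([onz(K,E,p,.006)[:2] for p in k[:,0].astype(float)])
    return k,cv2.minAreaRect((W*1000).astype(np.float32))
E
python3 - <<'E'
from h import *
T=cam("top");S=cam("side")
sd={"hex":(184,264),"round":(247,214),"square":(291,168),"oblong":(355,182)}
for n,c in {"hex":(176,145),"round":(275,153),"square":(387,145),"oblong":(410,232)}.items():
    k,R=inlay(*T,c); k2,R2=inlay(*S,sd[n]); 
    m=lambda k:(lambda q:(q["m10"]/q["m00"],q["m01"]/q["m00"]))(cv2.moments(k))
    X,e=tri(T[1:],m(k),S[1:],m(k2))
    print(n,"top",np.round(R[0]),np.round(R[1]),round(R[2],1),"| side",np.round(R2[0]),np.round(R2[1]),round(R2[2],1),"| tri",np.round(X*1000),round(e,1))
a=cv2.resize(T[0][185:235,110:260],None,fx=5,fy=5,interpolation=2)
b=cv2.resize(S[0][225:345,180:330],None,fx=2.8,fy=2.8,interpolation=2)
o=np.zeros((250+336,750,3),np.uint8); o[:250]=a; o[250:,:420]=b; cv2.imwrite("pics/c1.png",o)
E
```

```text
Traceback (most recent call last):
  File "h.py", line 19, in inlay
    cs,_=cv2.findContours(m,0,1); k=min((k for k in cs if cv2.contourArea(k)>60),key=lambda k:-cv2.pointPolygonTest(k,(float(c[0]),float(c[1])),True))
                                    ~~~^^^^^^^^^^^^^^^^^^^^^^^^^^^^^^^^^^^^^^^^^^^^^^^^^^^^^^^^^^^^^^^^^^^^^^^^^^^^^^^^^^^^^^^^^^^^^^^^^^^^^^^^^^^^^^^
ValueError: min() iterable argument is empty
```

```bash
sed -i 's/<60)/<(np.median(g[y-2:y+3,x-2:x+3])+215)\/2)/' h.py
python3 - <<'E'
from h import *
T=cam("top");S=cam("side")
sd={"hex":(184,264),"round":(247,214),"square":(291,168),"oblong":(355,182)}
for n,c in {"hex":(176,145),"round":(275,153),"square":(387,145),"oblong":(410,232)}.items():
    w=32 if n=="oblong" else 15
    k,R=inlay(*T,c,w); k2,R2=inlay(*S,sd[n],w) 
    m=lambda k:(lambda q:(q["m10"]/q["m00"],q["m01"]/q["m00"]))(cv2.moments(k))
    X,e=tri(T[1:],m(k),S[1:],m(k2))
    print(n,"top",np.round(R[0]),np.round(R[1]),round(R[2],1),"| side",np.round(R2[0]),np.round(R2[1]),round(R2[2],1),"| tri",np.round(X*1000),round(e,1))
a=cv2.resize(T[0][185:235,110:260],None,fx=5,fy=5,interpolation=2)
b=cv2.resize(S[0][225:345,180:330],None,fx=2.8,fy=2.8,interpolation=2)
o=np.zeros((250+336,750,3),np.uint8); o[:250]=a; o[250:,:420]=b; cv2.imwrite("pics/c1.png",o)
E
```

```text
hex top [634. 222.] [39. 43.] 0.2 | side [637. 222.] [40. 37.] 25.1 | tri [634. 222.   7.] 0.5
round top [617.  12.] [54. 53.] 0.3 | side [620.  12.] [53. 50.] 33.5 | tri [618.  13.   6.] 0.5
square top [ 636. -225.] [54. 54.] 76.4 | side [ 639. -224.] [51. 52.] 75.1 | tri [ 637. -224.    6.] 0.6
oblong top [ 451. -268.] [ 69. 167.] 13.8 | side [ 453. -268.] [ 66. 163.] 14.0 | tri [ 452. -268.    2.] 0.5
```

View pics/c1.png

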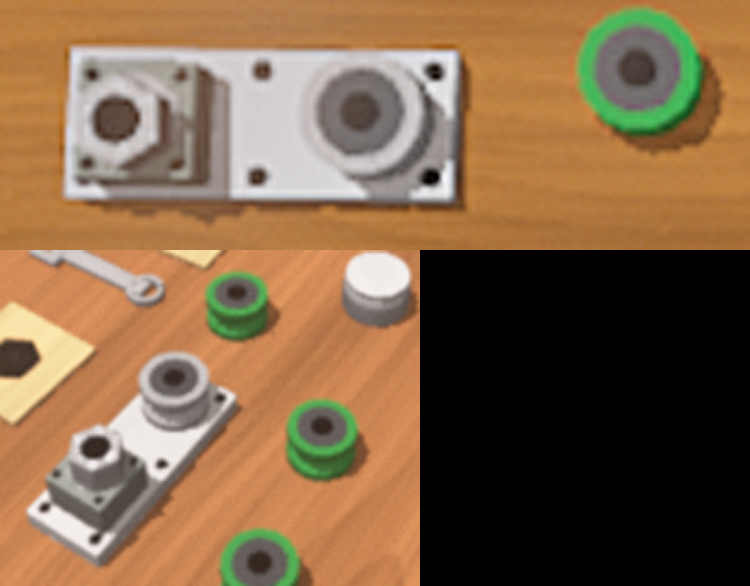

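The pulley is the plain grey one on the plate at top px (182,207) and side px (242,270). The green ones stand on the bench. The hex sits on the housing at top px (133,208). Next I'll measure the pile.

Run:
```python
from h import *
T=cam("top");S=cam("side")
t=lambda u,v:(110+u/5-.4,185+v/5-.4); s=lambda u,v:(180+u/2.8-.3,225+(v-250)/2.8-.3)
pr=lambda n,X:print(n,np.round(np.array(X)*1000,1).tolist())
for n,a,b in [("hexbore",(117,118),(96,446)),("pulbore",(360,110),(175,377)),("plTL",(72,48),None),]:
    if b: X,e=tri(T[1:],t(*a),S[1:],s(*b)); pr(n+" e%.1f"%e,X)
X,e=tri(T[1:],t(262,70),S[1:],s(161,464)) ; pr("hole? e%.1f"%e,X)
X,e=tri(T[1:],t(258,177),S[1:],s(161,464)) ; pr("hole? e%.1f"%e,X)
P=[onz(*T[1:],t(*p),.016)[:2] for p in [(72,48),(460,50),(455,200),(65,196)]]
R=cv2.minAreaRect((np.array(P)*1000).astype(np.float32)); print("plate",np.round(P,3).tolist(),R)
print("plate yaw", [np.degrees(np.arctan2(*(-(P[j]-P[i])[[0,1]]*[-1,1]))) for i,j in((0,1),(3,2))])
H=[onz(*T[1:],t(*p),.046)[:2] for p in [(80,58),(205,65),(197,182),(76,183)]]
print("housing",np.round(H,3).tolist(),np.mean(H,0))
V=np.array([onz(*S[1:],s(*p),.07)[:2] for p in [(67,440),(85,428),(113,430),(122,450),(105,465),(76,460)]])
c=V.mean(0); print("hexV",c, np.round(np.degrees(np.arctan2(*(V-c).T[::-1]))),np.round(np.linalg.norm(V-c,axis=1),4))
a=cv2.resize(T[0][190:235,112:152],None,fx=10,fy=10,interpolation=2)
b=cv2.resize(S[0][280:325,190:230],None,fx=10,fy=10,interpolation=2)
cv2.imwrite("pics/c2.png",np.hstack([a,b]))
```

```text
hexbore e0.3 [489.8, 286.1, 70.5]
pulbore e0.1 [495.9, 195.7, 46.8]
hole? e8.6 [501.3, 238.7, -3.4]
hole? e0.6 [472.8, 243.7, 15.9]
plate [[0.525, 0.322], [0.525, 0.161], [0.463, 0.162], [0.463, 0.322]] ((493.68988037109375, 241.8441162109375), (160.64561462402344, 62.1585807800293), 89.92918395996094)
plate yaw [np.float64(-0.0708143459155513), np.float64(-0.3408758304515736)]
housing [[0.516, 0.309], [0.514, 0.259], [0.467, 0.26], [0.466, 0.308]] [0.49063997 0.28405136]
hexV [0.49170721 0.28608653] [  20.  -27.  -97. -158.  152.   81.] [0.0189 0.0161 0.0162 0.0184 0.0175 0.0156]
```

View pics/c2.png

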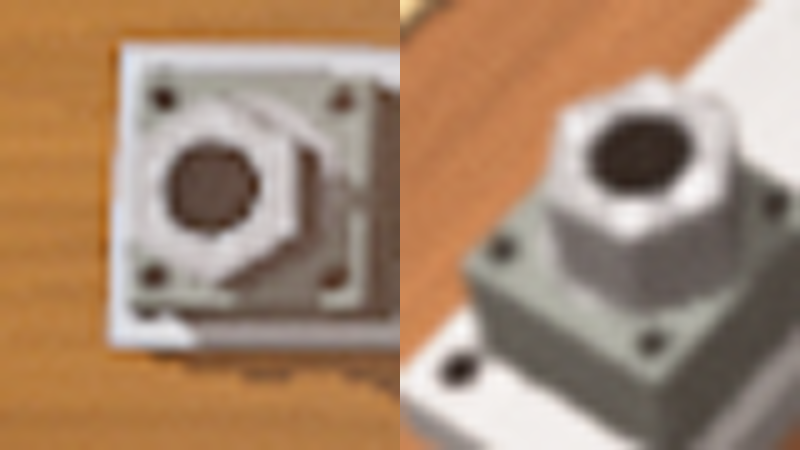

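Run:
```python
from h import *
T=cam("top");S=cam("side")
t=lambda u,v:(112+u/10-.45,190+v/10-.45); s=lambda u,v:(190+(u-400)/10-.45,280+v/10-.45)
for C,f,L in ((T,t,[(235,95),(300,145),(292,235),(220,285),(140,240),(150,140)]),(S,s,[(560,118),(655,75),(735,112),(727,205),(640,240),(558,190)])):
    V=np.array([onz(*C[1:],f(*p),.07)[:2] for p in L]); 
    g=lambda q:np.r_[tuple(V[i]-q[:2]-.0185*np.array([np.cos(q[2]+q[3]*i*np.pi/3),np.sin(q[2]+q[3]*i*np.pi/3)]) for i in range(6))]
    for s0 in (-1,):
        b=min((least_squares(lambda q:g(np.r_[q,s0]),[*V.mean(0),a]) for a in np.arange(0,6.3,.5)),key=lambda z:z.cost)
        print(np.round(b.x[:2]*1000,1),"vertex ang",np.degrees(b.x[2])%60,"flat normal",(np.degrees(b.x[2])+30)%60,"rms mm",1000*np.sqrt(b.cost*2/12))
# housing sides: holes from crop
H=[onz(*T[1:],t(*p),.046)[:2]*1000 for p in [(163,98),(343,98),(333,275),(152,275)]]
print(np.round(H,1).tolist(),np.mean(H,0))
```

```text
[488.6 284.3] vertex ang 58.9581594459786 flat normal 28.9581594459786 rms mm 0.9402942087669364
[489.8 286.6] vertex ang 3.7966273472772514 flat normal 33.79662734727725 rms mm 0.9399056019390623
[[510.0, 304.3], [510.1, 268.1], [474.4, 268.6], [474.3, 304.8]] [492.20679287 286.47611257]
```

Heights check out: hex top 70.5 mm, pulley top 46.8, plate hole 15.9, inlays 6. The hex flats are square to 30/90/150°, so I'll grasp with yaw 60°. Travelling to it now.

```bash
python3 -m jog '[{"x":40,"y":35,"az":7,"fingers":60},{"x":45,"y":40,"az":7},{"x":45,"y":45,"az":7},{"x":45,"y":45,"az":7},{"x":45,"y":45,"az":7},{"x":45,"y":45,"az":7},{"x":33,"y":50},{"y":50},{"y":50},{"y":50},{"y":50},{"y":50}]' 40; python3 -m jog '[{"y":50},{"y":50},{"y":50},{"y":50},{"y":50},{"y":50},{"y":50},{"y":10}]'
```

```text
invalid input
invalid input
```

```bash
python3 -m jog '[{"x":40,"y":35,"z":0,"ax":0,"ay":0,"az":7,"fingers":60},{"x":45,"y":40,"z":0,"ax":0,"ay":0,"az":7,"fingers":60}]' 40;  python3 -m jog '[{"x":40,"y":35,"az":7,"fingers":60}]'; python3 -m jog --help
```

```text
time: 0.7
tool_pos: [0.2661, -0.5551, 0.2311]
eef_rot: [3.141, 0.0, 0.545]
wrist_force: [0.8, 1.0, -0.5]
grip_width: 0.712invalid input
invalid input: not JSON, or not a number
```

```bash
python3 -m jog '[{"x":45,"y":40,"z":0,"ax":0,"ay":0,"az":7,"fingers":60},{"x":45,"y":40,"z":0,"ax":0,"ay":0,"az":7,"fingers":60},{"x":45,"y":40,"z":0,"ax":0,"ay":0,"az":7,"fingers":60},{"x":45,"y":40,"z":0,"ax":0,"ay":0,"az":8,"fingers":60},{"x":33,"y":40,"z":0,"ax":0,"ay":0,"az":0,"fingers":60},{"x":0,"y":45,"z":0,"ax":0,"ay":0,"az":0,"fingers":60},{"x":0,"y":45,"z":0,"ax":0,"ay":0,"az":0,"fingers":60},{"x":0,"y":45,"z":0,"ax":0,"ay":0,"az":0,"fingers":60},{"x":0,"y":45,"z":0,"ax":0,"ay":0,"az":0,"fingers":60},{"x":0,"y":45,"z":0,"ax":0,"ay":0,"az":0,"fingers":60},{"x":0,"y":45,"z":0,"ax":0,"ay":0,"az":0,"fingers":60},{"x":0,"y":45,"z":0,"ax":0,"ay":0,"az":0,"fingers":60}]'
```

```text
time: 1.9
tool_pos: [0.448, -0.0667, 0.2317]
eef_rot: [3.14, 0.0, 1.05]
wrist_force: [1.2, -0.3, -0.1]
grip_width: 0.703
```

```bash
python3 -m jog '[{"x":0,"y":45,"z":0,"ax":0,"ay":0,"az":0,"fingers":60},{"x":0,"y":45,"z":0,"ax":0,"ay":0,"az":0,"fingers":60},{"x":0,"y":45,"z":0,"ax":0,"ay":0,"az":0,"fingers":60},{"x":0,"y":45,"z":0,"ax":0,"ay":0,"az":0,"fingers":60},{"x":0,"y":0,"z":0,"ax":0,"ay":0,"az":0,"fingers":60},{"x":0,"y":0,"z":0,"ax":0,"ay":0,"az":0,"fingers":60}]'
```

```text
time: 2.5
tool_pos: [0.4481, 0.1125, 0.2316]
eef_rot: [3.141, 0.0, 1.053]
wrist_force: [-0.2, -0.6, 0.4]
grip_width: 0.701
```

```bash
python3 -m jog '[{"x":10,"y":43,"z":0,"ax":0,"ay":0,"az":0,"fingers":60},{"x":10,"y":43,"z":-20,"ax":0,"ay":0,"az":0,"fingers":60},{"x":10,"y":43,"z":-20,"ax":0,"ay":0,"az":0,"fingers":60},{"x":12,"y":44,"z":-20,"ax":0,"ay":0,"az":0,"fingers":60},{"x":0,"y":0,"z":-30,"ax":0,"ay":0,"az":0,"fingers":60},{"x":0,"y":0,"z":-25,"ax":0,"ay":0,"az":0,"fingers":60},{"x":0,"y":0,"z":0,"ax":0,"ay":0,"az":0,"fingers":60},{"x":0,"y":0,"z":0,"ax":0,"ay":0,"az":0,"fingers":60}]'
python3 - <<'E'
from h import *
T=cam("top");S=cam("side")
a=cv2.resize(T[0][150:250,95:195],None,fx=4,fy=4,interpolation=2)
b=cv2.resize(S[0][235:335,165:265],None,fx=4,fy=4,interpolation=2)
cv2.imwrite("pics/c3.png",np.hstack([a,b]))
E
```

```text
time: 3.3
tool_pos: [0.4909, 0.2831, 0.1163]
eef_rot: [-3.142, 0.001, 1.048]
wrist_force: [-0.3, 0.5, 0.3]
grip_width: 0.7
```

View pics/c3.png

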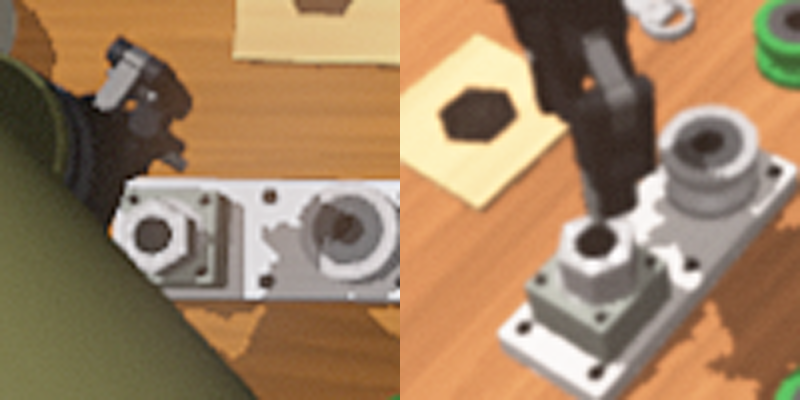

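Run:
```python
from h import *
s=r.sense(); p=s["tool_pos"]; print(p)
for n in("top","side"):
    C=cam(n)[1:]
    for o in (0,30*np.array([np.cos(np.radians(-30)),np.sin(np.radians(-30)),0])/1000,-30*np.array([np.cos(np.radians(-30)),np.sin(np.radians(-30)),0])/1000): print(n,proj(*C,p+o+[0,0,.0]).round())
```

```text
[0.49166813 0.28405618 0.11795083]
top [[127. 204.]]
top [[135. 190.]]
top [[118. 218.]]
side [[212. 276.]]
side [[206. 265.]]
side [[218. 289.]]
```

```bash
python3 -m jog '[{"x":-1,"y":2,"z":-30,"ax":0,"ay":0,"az":0,"fingers":60},{"x":0,"y":0,"z":-25,"ax":0,"ay":0,"az":0,"fingers":60},{"x":0,"y":0,"z":-12,"ax":0,"ay":0,"az":0,"fingers":60},{"x":0,"y":0,"z":0,"ax":0,"ay":0,"az":0,"fingers":60},{"x":0,"y":0,"z":0,"ax":0,"ay":0,"az":0,"fingers":20},{"x":0,"y":0,"z":0,"ax":0,"ay":0,"az":0,"fingers":20},{"x":0,"y":0,"z":0,"ax":0,"ay":0,"az":0,"fingers":20},{"x":0,"y":0,"z":0,"ax":0,"ay":0,"az":0,"fingers":20},{"x":0,"y":0,"z":0,"ax":0,"ay":0,"az":0,"fingers":20},{"x":0,"y":0,"z":0,"ax":0,"ay":0,"az":0,"fingers":20}]' 40
python3 -m jog '[{"x":0,"y":0,"z":0,"ax":0,"ay":0,"az":0,"fingers":20},{"x":0,"y":0,"z":5,"ax":0,"ay":0,"az":0,"fingers":20},{"x":0,"y":0,"z":15,"ax":0,"ay":0,"az":0,"fingers":20},{"x":0,"y":0,"z":20,"ax":0,"ay":0,"az":0,"fingers":20},{"x":0,"y":0,"z":20,"ax":0,"ay":0,"az":0,"fingers":20},{"x":0,"y":0,"z":0,"ax":0,"ay":0,"az":0,"fingers":20},{"x":0,"y":0,"z":0,"ax":0,"ay":0,"az":0,"fingers":20}]'
```

```text
time: 4.5
tool_pos: [0.4904, 0.2874, 0.0511]
eef_rot: [3.14, -0.002, 1.05]
wrist_force: [0.3, -0.4, 5.5]
grip_width: 0.367
time: 5.2
tool_pos: [0.4895, 0.2864, 0.1098]
eef_rot: [3.14, -0.0, 1.05]
wrist_force: [-0.6, -0.8, -1.8]
grip_width: 0.368
```

```bash
python3 -m jog '[{"x":36,"y":-16,"z":0,"ax":0,"ay":0,"az":0,"fingers":20},{"x":36,"y":-16,"z":0,"ax":0,"ay":0,"az":0,"fingers":20},{"x":36,"y":-16,"z":0,"ax":0,"ay":0,"az":0,"fingers":20},{"x":37,"y":-16,"z":-15,"ax":0,"ay":0,"az":0,"fingers":20},{"x":0,"y":0,"z":-30,"ax":0,"ay":0,"az":0,"fingers":20},{"x":0,"y":0,"z":-25,"ax":0,"ay":0,"az":0,"fingers":20},{"x":0,"y":0,"z":0,"ax":0,"ay":0,"az":0,"fingers":20},{"x":0,"y":0,"z":0,"ax":0,"ay":0,"az":0,"fingers":20},{"x":0,"y":0,"z":0,"ax":0,"ay":0,"az":0,"fingers":20}]'
```

```text
time: 6.1
tool_pos: [0.6348, 0.2234, 0.0408]
eef_rot: [3.14, -0.002, 1.051]
wrist_force: [0.1, 0.6, -0.3]
grip_width: 0.364
```

```bash
python3 -m jog '[{"x":0,"y":-1,"z":-15,"ax":0,"ay":0,"az":0,"fingers":20},{"x":0,"y":0,"z":-8,"ax":0,"ay":0,"az":0,"fingers":20},{"x":0,"y":0,"z":-4,"ax":0,"ay":0,"az":0,"fingers":20},{"x":0,"y":0,"z":-2,"ax":0,"ay":0,"az":0,"fingers":20},{"x":0,"y":0,"z":0,"ax":0,"ay":0,"az":0,"fingers":20},{"x":0,"y":0,"z":0,"ax":0,"ay":0,"az":0,"fingers":20}]'
```

```text
time: 6.7
tool_pos: [0.6338, 0.221, 0.0112]
eef_rot: [3.142, 0.002, 1.05]
wrist_force: [-3.7, -2.9, 5.8]
grip_width: 0.362
```

```bash
python3 -m jog '[{"x":0,"y":0,"z":0,"ax":0,"ay":0,"az":0,"fingers":50},{"x":0,"y":0,"z":0,"ax":0,"ay":0,"az":0,"fingers":50},{"x":0,"y":0,"z":0,"ax":0,"ay":0,"az":0,"fingers":50},{"x":0,"y":0,"z":10,"ax":0,"ay":0,"az":0,"fingers":50},{"x":0,"y":0,"z":25,"ax":0,"ay":0,"az":0,"fingers":50},{"x":0,"y":0,"z":35,"ax":0,"ay":0,"az":0,"fingers":80},{"x":0,"y":0,"z":35,"ax":0,"ay":0,"az":0,"fingers":80},{"x":-34,"y":-6,"z":0,"ax":0,"ay":0,"az":7.5,"fingers":80},{"x":-34,"y":-6,"z":0,"ax":0,"ay":0,"az":7.5,"fingers":80},{"x":-35,"y":-6,"z":0,"ax":0,"ay":0,"az":7.5,"fingers":80},{"x":-35,"y":-7,"z":0,"ax":0,"ay":0,"az":7.5,"fingers":80},{"x":0,"y":0,"z":0,"ax":0,"ay":0,"az":0,"fingers":80}]'
python3 -m jog '[{"x":0,"y":0,"z":-20,"ax":0,"ay":0,"az":0,"fingers":80},{"x":0,"y":0,"z":-20,"ax":0,"ay":0,"az":0,"fingers":80},{"x":0,"y":0,"z":0,"ax":0,"ay":0,"az":0,"fingers":80}]'
python3 - <<'E'
from h import *
T=cam("top");S=cam("side")
a=cv2.resize(T[0][120:260,95:235],None,fx=2.85,fy=2.85,interpolation=2)
b=cv2.resize(S[0][200:340,150:290],None,fx=2.85,fy=2.85,interpolation=2)
cv2.imwrite("pics/c4.png",np.hstack([a,b]))
E
```

```text
time: 7.9
tool_pos: [0.4917, 0.1958, 0.1148]
eef_rot: [-3.139, 0.004, 1.579]
wrist_force: [0.1, -0.6, -0.4]
grip_width: 0.937
time: 8.2
tool_pos: [0.4954, 0.1958, 0.0739]
eef_rot: [-3.139, 0.001, 1.573]
wrist_force: [-0.1, 0.2, 0.8]
grip_width: 0.935
```

View pics/c4.png

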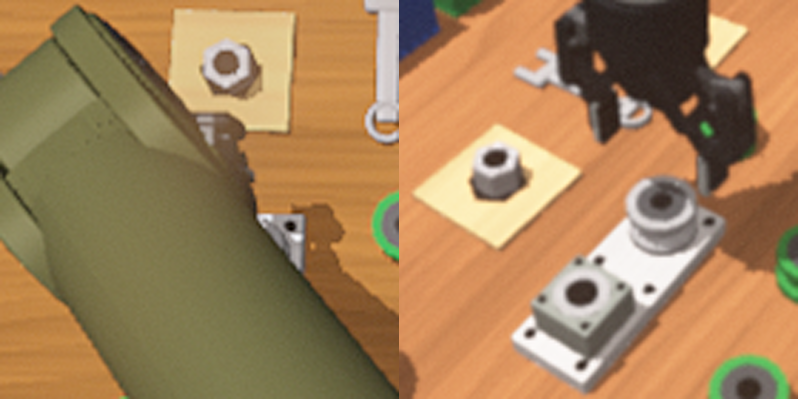

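Hex stands on its inlay and the fingers straddle the grey pulley. Descending and gripping.

```bash
python3 -m jog '[{"x":0,"y":0,"z":-25,"ax":0,"ay":0,"az":0,"fingers":80},{"x":0,"y":0,"z":-20,"ax":0,"ay":0,"az":0,"fingers":80},{"x":0,"y":0,"z":-10,"ax":0,"ay":0,"az":0,"fingers":80},{"x":0,"y":0,"z":0,"ax":0,"ay":0,"az":0,"fingers":80},{"x":0,"y":0,"z":0,"ax":0,"ay":0,"az":0,"fingers":35},{"x":0,"y":0,"z":0,"ax":0,"ay":0,"az":0,"fingers":35},{"x":0,"y":0,"z":0,"ax":0,"ay":0,"az":0,"fingers":35},{"x":0,"y":0,"z":0,"ax":0,"ay":0,"az":0,"fingers":35},{"x":0,"y":0,"z":0,"ax":0,"ay":0,"az":0,"fingers":35},{"x":0,"y":0,"z":0,"ax":0,"ay":0,"az":0,"fingers":35},{"x":0,"y":0,"z":0,"ax":0,"ay":0,"az":0,"fingers":35}]' 50
python3 -m jog '[{"x":0,"y":0,"z":5,"ax":0,"ay":0,"az":0,"fingers":35},{"x":0,"y":0,"z":15,"ax":0,"ay":0,"az":0,"fingers":35},{"x":0,"y":0,"z":25,"ax":0,"ay":0,"az":0,"fingers":35},{"x":0,"y":0,"z":30,"ax":0,"ay":0,"az":0,"fingers":35},{"x":0,"y":0,"z":0,"ax":0,"ay":0,"az":0,"fingers":35},{"x":0,"y":0,"z":0,"ax":0,"ay":0,"az":0,"fingers":35}]'
```

```text
time: 9.4
tool_pos: [0.4969, 0.197, 0.0219]
eef_rot: [3.14, 0.0, 1.574]
wrist_force: [-2.1, -0.2, 5.8]
grip_width: 0.558
time: 10.0
tool_pos: [0.4967, 0.1963, 0.0962]
eef_rot: [3.14, 0.001, 1.573]
wrist_force: [-0.2, 0.2, -4.1]
grip_width: 0.558
```

```bash
python3 -m jog '[{"x":24,"y":-36,"z":0,"ax":0,"ay":0,"az":0,"fingers":35},{"x":24,"y":-37,"z":0,"ax":0,"ay":0,"az":0,"fingers":35},{"x":24,"y":-37,"z":0,"ax":0,"ay":0,"az":0,"fingers":35},{"x":24,"y":-37,"z":0,"ax":0,"ay":0,"az":0,"fingers":35},{"x":25,"y":-37,"z":0,"ax":0,"ay":0,"az":0,"fingers":35},{"x":0,"y":0,"z":-25,"ax":0,"ay":0,"az":0,"fingers":35},{"x":0,"y":0,"z":-25,"ax":0,"ay":0,"az":0,"fingers":35},{"x":0,"y":0,"z":0,"ax":0,"ay":0,"az":0,"fingers":35},{"x":0,"y":0,"z":0,"ax":0,"ay":0,"az":0,"fingers":35}]'
python3 - <<'E'
from h import *
T=cam("top");S=cam("side")
a=cv2.resize(T[0][80:220,205:345],None,fx=2.85,fy=2.85,interpolation=2)
b=cv2.resize(S[0][150:290,180:320],None,fx=2.85,fy=2.85,interpolation=2)
cv2.imwrite("pics/c5.png",np.hstack([a,b]))
E
```

```text
time: 10.9
tool_pos: [0.6161, 0.0129, 0.0444]
eef_rot: [-3.139, -0.0, 1.575]
wrist_force: [0.3, 0.6, -2.4]
grip_width: 0.562
```

View pics/c5.png

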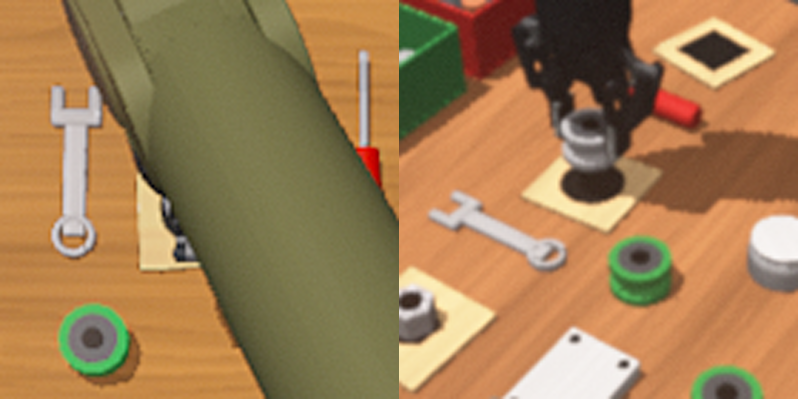

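Pulley hangs level over its board. Lowering it.

```bash
python3 -m jog '[{"x":1,"y":0,"z":-15,"ax":0,"ay":0,"az":0,"fingers":35},{"x":0,"y":0,"z":-9,"ax":0,"ay":0,"az":0,"fingers":35},{"x":0,"y":0,"z":-5,"ax":0,"ay":0,"az":0,"fingers":35},{"x":0,"y":0,"z":-3,"ax":0,"ay":0,"az":0,"fingers":35},{"x":0,"y":0,"z":0,"ax":0,"ay":0,"az":0,"fingers":35},{"x":0,"y":0,"z":0,"ax":0,"ay":0,"az":0,"fingers":35}]'
```

```text
time: 11.6
tool_pos: [0.6185, 0.0126, 0.0135]
eef_rot: [3.141, -0.0, 1.574]
wrist_force: [0.1, 0.1, -3.1]
grip_width: 0.559
```

```bash
python3 -m jog '[{"x":0,"y":0,"z":-2,"ax":0,"ay":0,"az":0,"fingers":35},{"x":0,"y":0,"z":0,"ax":0,"ay":0,"az":0,"fingers":35}]'; python3 -m jog '[{"x":0,"y":0,"z":0,"ax":0,"ay":0,"az":0,"fingers":75},{"x":0,"y":0,"z":0,"ax":0,"ay":0,"az":0,"fingers":75},{"x":0,"y":0,"z":0,"ax":0,"ay":0,"az":0,"fingers":75},{"x":0,"y":0,"z":0,"ax":0,"ay":0,"az":0,"fingers":75},{"x":0,"y":0,"z":15,"ax":0,"ay":0,"az":0,"fingers":80},{"x":0,"y":0,"z":35,"ax":0,"ay":0,"az":0,"fingers":80},{"x":0,"y":0,"z":35,"ax":0,"ay":0,"az":0,"fingers":80},{"x":0,"y":0,"z":10,"ax":0,"ay":0,"az":0,"fingers":80}]'
python3 -m jog '[{"x":-18,"y":39,"z":0,"ax":0,"ay":0,"az":0,"fingers":80},{"x":-18,"y":39,"z":0,"ax":0,"ay":0,"az":0,"fingers":80},{"x":-18,"y":39,"z":0,"ax":0,"ay":0,"az":0,"fingers":80},{"x":-18,"y":39,"z":0,"ax":0,"ay":0,"az":0,"fingers":80},{"x":-18,"y":39,"z":0,"ax":0,"ay":0,"az":0,"fingers":80},{"x":-18,"y":39,"z":0,"ax":0,"ay":0,"az":0,"fingers":80},{"x":-19,"y":39,"z":0,"ax":0,"ay":0,"az":0,"fingers":80},{"x":0,"y":0,"z":-20,"ax":0,"ay":0,"az":0,"fingers":80},{"x":0,"y":0,"z":0,"ax":0,"ay":0,"az":0,"fingers":80},{"x":0,"y":0,"z":0,"ax":0,"ay":0,"az":0,"fingers":80}]'
python3 - <<'E'
from h import *
T=cam("top");S=cam("side")
a=cv2.resize(T[0][120:260,95:295],None,fx=2,fy=2,interpolation=2)
b=cv2.resize(S[0][180:340,150:310],None,fx=2.5,fy=2.5,interpolation=2)
o=np.zeros((400,800,3),np.uint8);o[:280,:400]=a;o[:,400:]=b
cv2.imwrite("pics/c6.png",o)
E
```

```text
time: 11.8
tool_pos: [0.6189, 0.0127, 0.012]
eef_rot: [3.14, 0.0, 1.574]
wrist_force: [-0.6, -0.2, 0.2]
grip_width: 0.558
time: 12.6
tool_pos: [0.6208, 0.0135, 0.1116]
eef_rot: [3.134, 0.0, 1.574]
wrist_force: [0.8, -0.1, 0.2]
grip_width: 0.935
time: 13.6
tool_pos: [0.4915, 0.2845, 0.0863]
eef_rot: [-3.141, 0.001, 1.573]
wrist_force: [0.1, -0.5, 0.5]
grip_width: 0.936
```

View pics/c6.png

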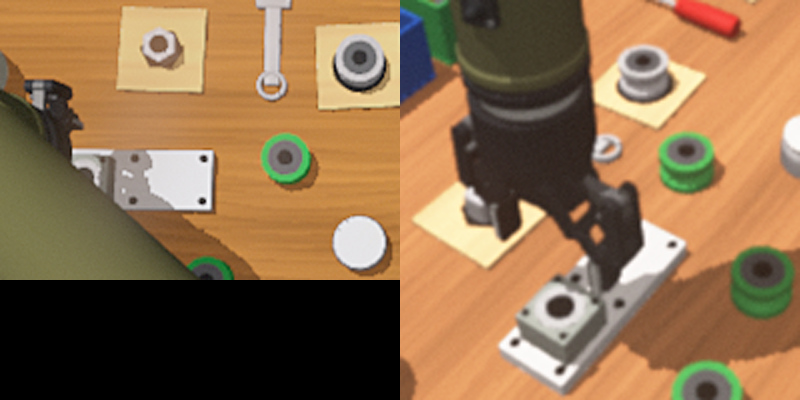

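Pulley is on its board. Descending on the housing.

```bash
python3 -m jog '[{"x":0,"y":1.5,"z":-25,"ax":0,"ay":0,"az":0,"fingers":80},{"x":0,"y":0,"z":-25,"ax":0,"ay":0,"az":0,"fingers":80},{"x":0,"y":0,"z":-14,"ax":0,"ay":0,"az":0,"fingers":80},{"x":0,"y":0,"z":0,"ax":0,"ay":0,"az":0,"fingers":80},{"x":0,"y":0,"z":0,"ax":0,"ay":0,"az":0,"fingers":35},{"x":0,"y":0,"z":0,"ax":0,"ay":0,"az":0,"fingers":35},{"x":0,"y":0,"z":0,"ax":0,"ay":0,"az":0,"fingers":35},{"x":0,"y":0,"z":0,"ax":0,"ay":0,"az":0,"fingers":35},{"x":0,"y":0,"z":0,"ax":0,"ay":0,"az":0,"fingers":35},{"x":0,"y":0,"z":0,"ax":0,"ay":0,"az":0,"fingers":35},{"x":0,"y":0,"z":0,"ax":0,"ay":0,"az":0,"fingers":35}]' 50
python3 -m jog '[{"x":0,"y":0,"z":5,"ax":0,"ay":0,"az":0,"fingers":35},{"x":0,"y":0,"z":15,"ax":0,"ay":0,"az":0,"fingers":35},{"x":0,"y":0,"z":25,"ax":0,"ay":0,"az":0,"fingers":35},{"x":0,"y":0,"z":30,"ax":0,"ay":0,"az":0,"fingers":35},{"x":0,"y":0,"z":15,"ax":0,"ay":0,"az":0,"fingers":35},{"x":0,"y":0,"z":0,"ax":0,"ay":0,"az":0,"fingers":35}]'
```

```text
time: 14.8
tool_pos: [0.4924, 0.2878, 0.024]
eef_rot: [3.139, -0.001, 1.574]
wrist_force: [0.6, -0.5, 7.4]
grip_width: 0.553
time: 15.4
tool_pos: [0.4925, 0.288, 0.1149]
eef_rot: [3.137, -0.001, 1.574]
wrist_force: [-0.2, 0.1, -1.6]
grip_width: 0.553
```

```bash
python3 -m jog '[{"x":12,"y":-42,"z":0,"ax":0,"ay":0,"az":-3.4,"fingers":35},{"x":12,"y":-42,"z":0,"ax":0,"ay":0,"az":-3.4,"fingers":35},{"x":12,"y":-42,"z":0,"ax":0,"ay":0,"az":-3.4,"fingers":35},{"x":12,"y":-42,"z":0,"ax":0,"ay":0,"az":-3.4,"fingers":35},{"x":12,"y":-42,"z":0,"ax":0,"ay":0,"az":0,"fingers":35},{"x":12,"y":-42,"z":0,"ax":0,"ay":0,"az":0,"fingers":35},{"x":12,"y":-43,"z":0,"ax":0,"ay":0,"az":0,"fingers":35},{"x":12,"y":-43,"z":0,"ax":0,"ay":0,"az":0,"fingers":35},{"x":12,"y":-43,"z":0,"ax":0,"ay":0,"az":0,"fingers":35},{"x":12,"y":-43,"z":0,"ax":0,"ay":0,"az":0,"fingers":35},{"x":12,"y":-43,"z":0,"ax":0,"ay":0,"az":0,"fingers":35},{"x":12,"y":-43,"z":0,"ax":0,"ay":0,"az":0,"fingers":35}]'
python3 -m jog '[{"x":0,"y":0,"z":-25,"ax":0,"ay":0,"az":0,"fingers":35},{"x":0,"y":0,"z":-25,"ax":0,"ay":0,"az":0,"fingers":35},{"x":0,"y":0,"z":0,"ax":0,"ay":0,"az":0,"fingers":35},{"x":0,"y":0,"z":0,"ax":0,"ay":0,"az":0,"fingers":35}]'
python3 - <<'E'
from h import *
T=cam("top");S=cam("side")
a=cv2.resize(T[0][85:225,335:475],None,fx=2.85,fy=2.85,interpolation=2)
b=cv2.resize(S[0][100:240,220:360],None,fx=2.85,fy=2.85,interpolation=2)
cv2.imwrite("pics/c7.png",np.hstack([a,b]))
E
```

```text
time: 16.6
tool_pos: [0.6343, -0.2248, 0.1103]
eef_rot: [-3.139, 0.0, 1.336]
wrist_force: [1.6, -0.4, -1.8]
grip_width: 0.551
time: 17.0
tool_pos: [0.6344, -0.2223, 0.0611]
eef_rot: [-3.139, -0.001, 1.337]
wrist_force: [1.4, 0.5, -2.2]
grip_width: 0.549
```

View pics/c7.png

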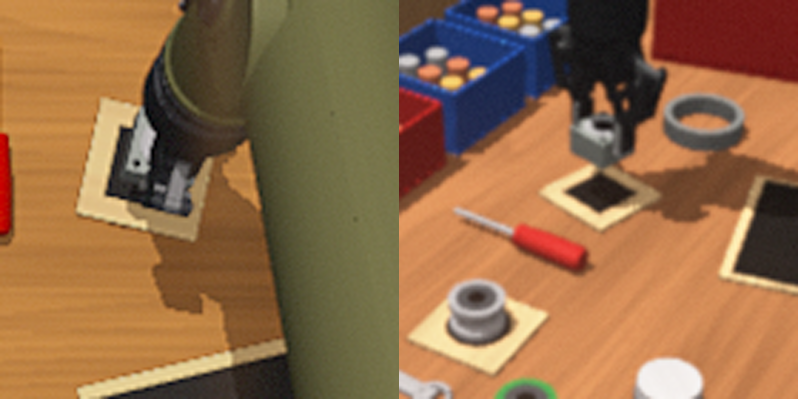

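Housing held over the square board. Lowering it.

```bash
python3 -m jog '[{"x":2,"y":0,"z":-20,"ax":0,"ay":0,"az":0,"fingers":35},{"x":0,"y":0,"z":-14,"ax":0,"ay":0,"az":0,"fingers":35},{"x":0,"y":0,"z":-6,"ax":0,"ay":0,"az":0,"fingers":35},{"x":0,"y":0,"z":-3,"ax":0,"ay":0,"az":0,"fingers":35},{"x":0,"y":0,"z":-2,"ax":0,"ay":0,"az":0,"fingers":35},{"x":0,"y":0,"z":0,"ax":0,"ay":0,"az":0,"fingers":35},{"x":0,"y":0,"z":0,"ax":0,"ay":0,"az":0,"fingers":35}]'
```

```text
time: 17.8
tool_pos: [0.6377, -0.223, 0.0179]
eef_rot: [3.141, 0.0, 1.336]
wrist_force: [-0.2, 0.9, -1.5]
grip_width: 0.553
```

```bash
python3 -m jog '[{"x":0,"y":0,"z":-2,"ax":0,"ay":0,"az":0,"fingers":35},{"x":0,"y":0,"z":-1,"ax":0,"ay":0,"az":0,"fingers":35},{"x":0,"y":0,"z":0,"ax":0,"ay":0,"az":0,"fingers":35}]'
```

```text
time: 18.1
tool_pos: [0.6371, -0.223, 0.0143]
eef_rot: [-3.141, 0.0, 1.336]
wrist_force: [-0.9, -0.6, -2.6]
grip_width: 0.55
```

```bash
python3 -m jog '[{"x":0,"y":0,"z":-1,"ax":0,"ay":0,"az":0,"fingers":35},{"x":0,"y":0,"z":-1,"ax":0,"ay":0,"az":0,"fingers":35},{"x":0,"y":0,"z":0,"ax":0,"ay":0,"az":0,"fingers":35}]'
```

```text
time: 18.4
tool_pos: [0.6373, -0.223, 0.014]
eef_rot: [-3.142, 0.001, 1.336]
wrist_force: [-4.8, 1.0, 6.5]
grip_width: 0.548
```

```bash
python3 -m jog '[{"x":0,"y":0,"z":0,"ax":0,"ay":0,"az":0,"fingers":75},{"x":0,"y":0,"z":0,"ax":0,"ay":0,"az":0,"fingers":75},{"x":0,"y":0,"z":0,"ax":0,"ay":0,"az":0,"fingers":75},{"x":0,"y":0,"z":0,"ax":0,"ay":0,"az":0,"fingers":75},{"x":0,"y":0,"z":15,"ax":0,"ay":0,"az":0,"fingers":85},{"x":0,"y":0,"z":35,"ax":0,"ay":0,"az":0,"fingers":85},{"x":0,"y":0,"z":35,"ax":0,"ay":0,"az":0,"fingers":85},{"x":0,"y":0,"z":10,"ax":0,"ay":0,"az":0,"fingers":85},{"x":-14,"y":40,"z":0,"ax":0,"ay":0,"az":3.3,"fingers":85},{"x":-14,"y":40,"z":0,"ax":0,"ay":0,"az":3.3,"fingers":85},{"x":-14,"y":40,"z":0,"ax":0,"ay":0,"az":3.3,"fingers":85},{"x":-14,"y":40,"z":0,"ax":0,"ay":0,"az":3.3,"fingers":85}]'
python3 - <<'E'
from h import *
T=cam("top");S=cam("side")
a=cv2.resize(T[0][100:260,120:440],None,fx=2.5,fy=2.5,interpolation=2)
b=cv2.resize(S[0][130:250,220:340],None,fx=2.5,fy=1.6,interpolation=2)
o=np.zeros((592,800,3),np.uint8);o[:400]=a;o[400:,:300]=b; cv2.imwrite("pics/c8.png",o)
E
```

```text
time: 19.6
tool_pos: [0.5806, -0.0615, 0.1079]
eef_rot: [3.141, 0.001, 1.569]
wrist_force: [0.6, 0.6, 0.3]
grip_width: 0.993
```

View pics/c8.png

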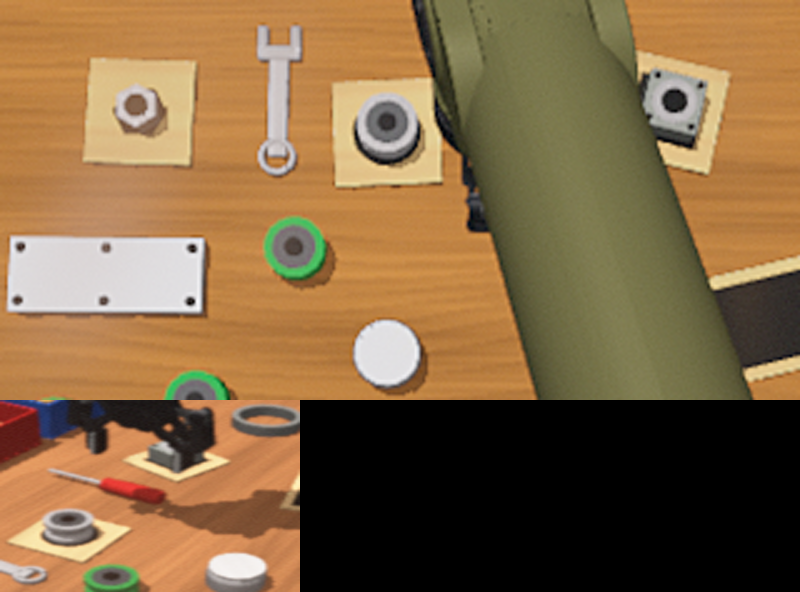

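Three parts stand on their boards. I'll measure where the plate is now and check the placed centres.

Run:
```python
from h import *
T=cam("top"); K,E=T[1:]
t=lambda u,v:(120+u/2.5-.3,100+v/2.5-.3)
P=np.array([onz(K,E,t(*p),.016)[:2]*1000 for p in [(12,237),(206,238),(205,314),(8,311)]]); print("plate",P.round(1).tolist(),P.mean(0).round(1))
for n,p,z,b in [("hex",(137,105),.03,(634,222)),("pul",(387,121),.036,(617.5,12.5)),("hous",(674,100),.036,(636.5,-224.5))]:
    X=onz(K,E,t(*p),z)[:2]*1000; print(n,X.round(1),(X-b).round(1))
g=T[0].min(2)[185:235,110:210]; m=(g>150).astype(np.uint8)
k=max(cv2.findContours(m,0,1)[0],key=cv2.contourArea)[:,0]+[110,185]
print(cv2.minAreaRect(np.array([onz(K,E,p,.016)[:2]*1000 for p in k.astype(float)],np.float32)))
```

```text
plate [[524.2, 321.1], [524.0, 160.4], [461.1, 159.5], [462.9, 321.4]] [493.1 240.6]
hex [633.  218.3] [-1.  -3.7]
pul [618.7  11. ] [ 1.2 -1.5]
hous [ 637.2 -224.5] [ 0.7 -0. ]
((494.4849853515625, 242.6656494140625), (62.23270034790039, 160.653076171875), 0.2270536571741104)
```

```bash
python3 -m jog '[{"x":-11,"y":38,"z":0,"ax":0,"ay":0,"az":0,"fingers":85},{"x":-11,"y":38,"z":0,"ax":0,"ay":0,"az":0,"fingers":85},{"x":-11,"y":38,"z":0,"ax":0,"ay":0,"az":0,"fingers":85},{"x":-11,"y":38,"z":0,"ax":0,"ay":0,"az":0,"fingers":85},{"x":-11,"y":38,"z":0,"ax":0,"ay":0,"az":0,"fingers":85},{"x":-11,"y":38,"z":0,"ax":0,"ay":0,"az":0,"fingers":85},{"x":-11,"y":38,"z":0,"ax":0,"ay":0,"az":0,"fingers":85},{"x":-10,"y":38,"z":-20,"ax":0,"ay":0,"az":0,"fingers":85},{"x":0,"y":0,"z":-25,"ax":0,"ay":0,"az":0,"fingers":85},{"x":0,"y":0,"z":-25,"ax":0,"ay":0,"az":0,"fingers":85},{"x":0,"y":0,"z":0,"ax":0,"ay":0,"az":0,"fingers":85},{"x":0,"y":0,"z":0,"ax":0,"ay":0,"az":0,"fingers":85}]'
```

```text
time: 20.95
tool_pos: [0.4949, 0.2404, 0.0376]
eef_rot: [-3.141, 0.0, 1.565]
wrist_force: [0.9, 0.8, 0.7]
grip_width: 0.992
```

```bash
python3 -m jog '[{"x":-1,"y":1.5,"z":-18,"ax":0,"ay":0,"az":0,"fingers":85},{"x":0,"y":0,"z":-12,"ax":0,"ay":0,"az":0,"fingers":85},{"x":0,"y":0,"z":-6,"ax":0,"ay":0,"az":0,"fingers":85},{"x":0,"y":0,"z":0,"ax":0,"ay":0,"az":0,"fingers":85},{"x":0,"y":0,"z":0,"ax":0,"ay":0,"az":0,"fingers":45},{"x":0,"y":0,"z":0,"ax":0,"ay":0,"az":0,"fingers":45},{"x":0,"y":0,"z":0,"ax":0,"ay":0,"az":0,"fingers":45},{"x":0,"y":0,"z":0,"ax":0,"ay":0,"az":0,"fingers":45},{"x":0,"y":0,"z":0,"ax":0,"ay":0,"az":0,"fingers":45},{"x":0,"y":0,"z":0,"ax":0,"ay":0,"az":0,"fingers":45},{"x":0,"y":0,"z":0,"ax":0,"ay":0,"az":0,"fingers":45}]' 80
python3 -m jog '[{"x":0,"y":0,"z":5,"ax":0,"ay":0,"az":0,"fingers":45},{"x":0,"y":0,"z":15,"ax":0,"ay":0,"az":0,"fingers":45},{"x":0,"y":0,"z":25,"ax":0,"ay":0,"az":0,"fingers":45},{"x":0,"y":0,"z":30,"ax":0,"ay":0,"az":0,"fingers":45},{"x":0,"y":0,"z":15,"ax":0,"ay":0,"az":0,"fingers":45},{"x":0,"y":0,"z":0,"ax":0,"ay":0,"az":0,"fingers":45},{"x":0,"y":0,"z":0,"ax":0,"ay":0,"az":0,"fingers":45}]'
```

```text
time: 22.05
tool_pos: [0.4941, 0.2431, 0.0028]
eef_rot: [3.14, -0.0, 1.567]
wrist_force: [-1.3, -0.6, 5.8]
grip_width: 0.699
time: 22.75
tool_pos: [0.493, 0.2419, 0.0909]
eef_rot: [-3.141, 0.001, 1.566]
wrist_force: [0.8, -0.2, -4.0]
grip_width: 0.696
```

```bash
python3 -m jog '[{"x":0,"y":-40,"z":0,"ax":0,"ay":0,"az":0,"fingers":45},{"x":0,"y":-42,"z":0,"ax":0,"ay":0,"az":0,"fingers":45},{"x":0,"y":-42,"z":0,"ax":0,"ay":0,"az":0,"fingers":45},{"x":0,"y":-42,"z":0,"ax":0,"ay":0,"az":0,"fingers":45},{"x":0,"y":-42,"z":0,"ax":0,"ay":0,"az":0,"fingers":45},{"x":0,"y":-42,"z":0,"ax":0,"ay":0,"az":0,"fingers":45},{"x":-7,"y":-42,"z":0,"ax":0,"ay":0,"az":2.3,"fingers":45},{"x":-7,"y":-42,"z":0,"ax":0,"ay":0,"az":2.3,"fingers":45},{"x":-7,"y":-44,"z":0,"ax":0,"ay":0,"az":2.3,"fingers":45},{"x":-7,"y":-44,"z":0,"ax":0,"ay":0,"az":2.3,"fingers":45},{"x":-7,"y":-44,"z":0,"ax":0,"ay":0,"az":2.3,"fingers":45},{"x":-6,"y":-44,"z":0,"ax":0,"ay":0,"az":2.5,"fingers":45}]'
python3 -m jog '[{"x":0,"y":0,"z":-25,"ax":0,"ay":0,"az":0,"fingers":45},{"x":0,"y":0,"z":-25,"ax":0,"ay":0,"az":0,"fingers":45},{"x":0,"y":0,"z":0,"ax":0,"ay":0,"az":0,"fingers":45},{"x":0,"y":0,"z":0,"ax":0,"ay":0,"az":0,"fingers":45}]'
python3 - <<'E'
from h import *
T=cam("top");S=cam("side")
a=cv2.resize(T[0][165:305,335:475],None,fx=2.85,fy=2.85,interpolation=2)
b=cv2.resize(S[0][100:240,290:430],None,fx=2.85,fy=2.85,interpolation=2)
cv2.imwrite("pics/c9.png",np.hstack([a,b]))
E
```

```text
time: 23.95
tool_pos: [0.4503, -0.2688, 0.0897]
eef_rot: [-3.14, -0.002, 1.813]
wrist_force: [1.5, 0.8, -3.8]
grip_width: 0.7
time: 24.35
tool_pos: [0.4515, -0.2663, 0.0404]
eef_rot: [-3.14, -0.003, 1.812]
wrist_force: [0.1, -0.0, -4.2]
grip_width: 0.698
```

View pics/c9.png

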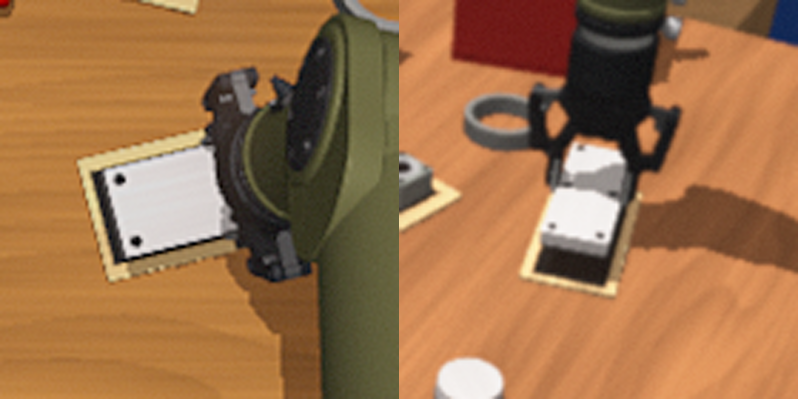

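Plate is level and aligned above its inlay. Lowering it.

```bash
python3 -m jog '[{"x":0,"y":-1.5,"z":-15,"ax":0,"ay":0,"az":0,"fingers":45},{"x":0,"y":0,"z":-8,"ax":0,"ay":0,"az":0,"fingers":45},{"x":0,"y":0,"z":-4,"ax":0,"ay":0,"az":0,"fingers":45},{"x":0,"y":0,"z":-2,"ax":0,"ay":0,"az":0,"fingers":45},{"x":0,"y":0,"z":-1,"ax":0,"ay":0,"az":0,"fingers":45},{"x":0,"y":0,"z":0,"ax":0,"ay":0,"az":0,"fingers":45},{"x":0,"y":0,"z":0,"ax":0,"ay":0,"az":0,"fingers":45}]'
python3 -m jog '[{"x":0,"y":0,"z":-1,"ax":0,"ay":0,"az":0,"fingers":45},{"x":0,"y":0,"z":0,"ax":0,"ay":0,"az":0,"fingers":45}]'
```

```text
time: 25.15
tool_pos: [0.4525, -0.2691, 0.0116]
eef_rot: [3.141, 0.0, 1.811]
wrist_force: [0.1, -0.5, -4.1]
grip_width: 0.694
time: 25.35
tool_pos: [0.4522, -0.269, 0.0104]
eef_rot: [3.142, 0.0, 1.811]
wrist_force: [-0.2, -0.2, -3.5]
grip_width: 0.701
```

```bash
python3 -m jog '[{"x":0,"y":0,"z":-1,"ax":0,"ay":0,"az":0,"fingers":45},{"x":0,"y":0,"z":-1,"ax":0,"ay":0,"az":0,"fingers":45},{"x":0,"y":0,"z":0,"ax":0,"ay":0,"az":0,"fingers":45}]'
python3 -m jog '[{"x":0,"y":0,"z":0,"ax":0,"ay":0,"az":0,"fingers":85},{"x":0,"y":0,"z":0,"ax":0,"ay":0,"az":0,"fingers":85},{"x":0,"y":0,"z":0,"ax":0,"ay":0,"az":0,"fingers":85},{"x":0,"y":0,"z":0,"ax":0,"ay":0,"az":0,"fingers":85},{"x":0,"y":0,"z":10,"ax":0,"ay":0,"az":0,"fingers":85},{"x":0,"y":0,"z":30,"ax":0,"ay":0,"az":0,"fingers":85},{"x":0,"y":0,"z":45,"ax":0,"ay":0,"az":0,"fingers":85},{"x":0,"y":0,"z":45,"ax":0,"ay":0,"az":0,"fingers":85}]'
python3 -m jog '[{"x":-20,"y":-40,"z":20,"ax":0,"ay":0,"az":0,"fingers":85},{"x":-30,"y":-45,"z":20,"ax":0,"ay":0,"az":0,"fingers":85},{"x":-30,"y":-45,"z":0,"ax":0,"ay":0,"az":0,"fingers":85},{"x":-40,"y":-45,"z":0,"ax":0,"ay":0,"az":0,"fingers":85},{"x":-40,"y":-45,"z":0,"ax":0,"ay":0,"az":0,"fingers":85},{"x":-40,"y":-45,"z":0,"ax":0,"ay":0,"az":0,"fingers":85},{"x":-30,"y":-30,"z":0,"ax":0,"ay":0,"az":0,"fingers":85},{"x":0,"y":0,"z":0,"ax":0,"ay":0,"az":0,"fingers":85},{"x":0,"y":0,"z":0,"ax":0,"ay":0,"az":0,"fingers":85}]'
python3 - <<'E'
from h import *
T=cam("top");S=cam("side")
cv2.imwrite("pics/c10.png",cv2.resize(T[0][100:280,140:480],None,fx=2.3,fy=2.3,interpolation=2))
cv2.imwrite("pics/c11.png",cv2.resize(S[0][130:310,150:410],None,fx=3,fy=3,interpolation=2))
E
```

```text
time: 25.65
tool_pos: [0.4523, -0.269, 0.0088]
eef_rot: [-3.141, 0.0, 1.811]
wrist_force: [-2.0, 1.1, 2.7]
grip_width: 0.691
time: 26.45
tool_pos: [0.452, -0.2683, 0.14]
eef_rot: [-3.142, -0.001, 1.812]
wrist_force: [0.1, -1.1, -0.1]
grip_width: 0.996
time: 27.35
tool_pos: [0.248, -0.5322, 0.176]
eef_rot: [3.141, -0.0, 1.809]
wrist_force: [0.6, 0.8, -0.2]
grip_width: 0.998
```

View pics/c10.png

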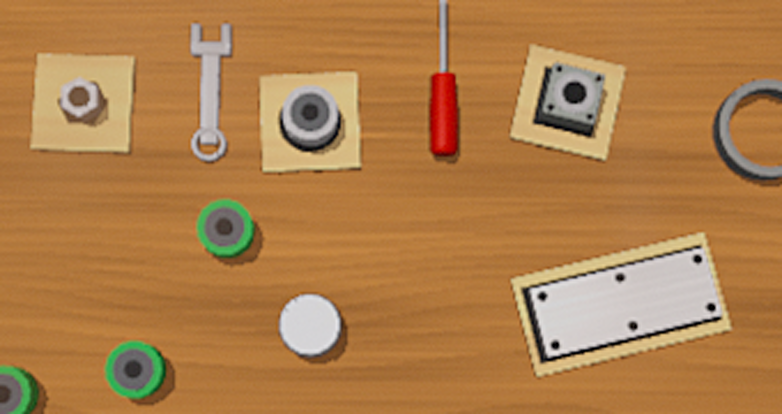

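View pics/c11.png

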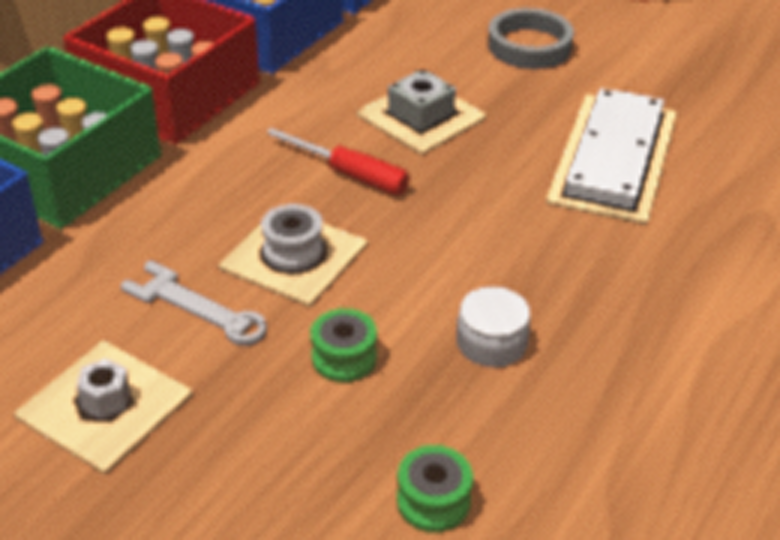

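Run:
```python
from h import *
T=cam("top");S=cam("side")
t=lambda u,v:(140+u/2.3-.3,100+v/2.3-.3); s=lambda u,v:(150+u/3-.33,130+v/3-.33)
for n,a,b,c,z in [("plate",(626.5,301.5),(617,137.5),(451.5,-268),22),("housing",(575,93),(423,86),(636.5,-224.5),36),("pulley",(310,112),(291,223),(617.5,12.5),36),("hex",(81,97),(101,377),(634,222),30)]:
    X,e=tri(T[1:],t(*a),S[1:],s(*b)); X*=1000; print(n,X.round(1),"off",(X[:2]-c).round(1),"z err",round(X[2]-z,1),"e%.1f"%e)
y=lambda p,q,z:np.degrees(np.arctan2(*(onz(*T[1:],t(*p),z)-onz(*T[1:],t(*q),z))[[1,0]]))
print("plate y-axis ang (board 103.8)",y((542,296),(697,259),.022),"housing edge",y((556,69),(603,79),.036)," board 76.4 mod 90")
```

```text
plate [ 451.9 -268.9   22.5] off [ 0.4 -0.9] z err 0.5 e0.5
housing [ 636.7 -225.    36.3] off [ 0.2 -0.5] z err 0.3 e0.4
pulley [619.1  11.6  35.9] off [ 1.6 -0.9] z err -0.1 e0.6
hex [634.7 218.7  28.1] off [ 0.7 -3.3] z err -1.9 e0.8
plate y-axis ang (board 103.8) 103.64479574367381 housing edge 77.76065172188434  board 76.4 mod 90
```

All four are well within tolerance, so I'm handing in.

```bash
python3 -c "
from cell import r
print(r.hand_in(), r.sense()['time'])"
```

```text
the job is handed in; nothing more can be done
the job is handed in; nothing more can be done
```

I took the pile apart in the order hex coupling, grey pulley, housing, plate. Each part now lies flat on its own board, and the job was handed in just after 27 s on the robot's clock.

The last check, from both cameras with the arm clear of everything, gave:

| Part | Centre off its board | Top height against expected | Angle against its board |
|---|---|---|---|
| Plate | about 1 mm | +0.5 mm | 0.2° |
| Housing | about 0.5 mm | +0.3 mm | about 1.4° |
| Pulley | about 2 mm | −0.1 mm | not needed |
| Hex coupling | about 3.4 mm | −1.9 mm | not needed |

- **Tolerance:** all of these are inside the 12 mm and 0.2 rad (11.5°) limits.
- **Hex height:** the −1.9 mm is the largest disagreement. I put it down to pixel picking and the 2 mm calibration, because the coupling stands upright on its inlay in both views.
- **Finger reading:** the gripper's opening read 1–2 mm under the true width on every part, so I treated it as a bias in the reading.
- **Left alone:** the grease tin, spanner and green pulleys look unmoved in the last pictures. I checked those by eye and did not measure them.

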